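# Cover the painted miniatures and lock the carrying tray

## Robot

A 6-joint arm with a two-finger parallel gripper is mounted at the origin on the work surface. World frame = base frame: x ahead of the robot, y to its left, z up, the work surface at z = 0. Lengths are in mm, angles in rad, forces in N, time in s.
With the tool pointing down it reaches from about 300 to 775 mm from the base axis. Payload 14.6 kg.
Tool frame: the origin (TCP) lies on the centre line of the jaws, within the pads' length; the fingertips stand 19 mm ahead of it and the grasp point (between the pads) is the TCP (bot.tip_reach is the distance from the TCP to the fingertips, in mm); z points along the fingers, y is the line along which they close (so a half turn about z gives the same grasp; the last joint's range is limited). The gripper opens to 85 mm and grips with 20 to 120 N. Pads are 22 mm wide; open, the fingers measure 114 mm over their backs; the gripper's body (76 mm by 85 mm) begins 54 mm behind the grasp point. The pads swing forward as they close: fully open they stand 13 mm farther back than shut.
Start: joints at [1.223, 0.3, 1.521, -0, 1.321, -0.067], TCP at [152.416, 528.45, 250.281] pointing down, gripper open.
Joint ranges: [-3.03, 3.03], [-0.79, 2.21], [0.23, 2.52], [-1.04, 4.18], [0, 3.07], [-2.55, 2.55]. Speed limits (rad/s): [2.22, 2.22, 2.57, 3.14, 3.14, 3.14].

## Interface

Orientations are given as a unit quaternion [w, x, y, z].
In Python, from rig import bot gives the robot as it stands. Calls block until the motion is done:
- bot.move_to(position, orientation): joint-space move of the TCP to a pose.
- bot.servo_line(position, attitude=None, speed=150, until_force=None): straight line of the TCP; attitude=None keeps the orientation; speed is the mean speed in mm/s. With until_force (N) it stops when the force on the tool has changed by that much, and returns True; else False.
- bot.move_joints(angles): joint-space move.
- bot.move_gripper(opening, grip_force=None): finger opening in mm; grip_force is the grip in N (None keeps the last); returns when the fingers have stopped.
- bot.dwell(seconds).
- bot.ik(position, orientation): joint angles nearest the present ones, or None.
- bot.read_state(): the state.
- bot.read_camera(name): name is "side" or "top" or "wrist"; returns a dict with "image" (480x640x3 uint8, blue, green, red), "depth" (480x640 float32, mm along the optical axis (not along the pixel's ray), 0 where there is no reading), "fovy" (degrees; the focal length in pixels is half the picture's height over the tangent of half this angle, whatever the lens; pixels are square), "cx", "cy" (the principal point, pixels), "k1" (the pictures are not rectified: a ray, as slopes to the right and down, at radius r is drawn at 1 + k1 r^2 times it, then the intrinsics apply), "eye" and "attitude" of the camera in the world; the wrist camera has in their place "mount" (4x4, takes a point from camera to tool coordinates, whose origin is the TCP and whose axes are the flange's). Camera axes: x right, y down, z forward; pixel columns grow to the right and rows downward; lengths in mm; the calibration is good to about 2 mm. A picture is of the moment at which its call begins: read the wrist's pose just before it.
A pose or a line that the arm cannot do raises bot.MotionError and nothing moves.
- bot.finish_job(): hands the job in; it is judged then, once.
The state is a dict: "clock": time; "joint_positions": joint angles; "qvel": joint speeds; "effort": joint torques, N m; "ee_pos": TCP position; "tool_rot": TCP orientation; "ft_force": force on the tool from outside, world axes, zero at the start; "moment": the same for the moment, N m; "grip_width": finger opening in mm; "grip_force": force on a finger pad.
Only numpy, scipy, OpenCV 4.12 (cv2) and the standard library are available. Lean on these libraries where they do the work, as an engineer would, in place of code of your own. Each camera call takes 0.05 s, during which the arm holds its last target. There are 200 camera calls.

## Task

Get the painted miniatures ready to carry home: set a loose cup mouth-down, rim squarely on rim, over every cup on the tray that has a miniature in it. When all of them are covered, take the lock key from its stand, lower it upright into the rail's slot at the end nearest the robot until its tip rests on the slot's floor, and slide it along that floor, without lifting it, until it drops into the hidden notch; stop and let go, leaving the key standing there. Do not knock over or push away the paint bottles and the paint jar.

Things in the scene. Friction and masses are not known exactly. Their poses are not given: they have to be found in the camera images.
- tray: plywood carrying tray, fixed to the table, 280 (x) by 236 (y) by 8 mm thick; origin on the table near its middle, z up, -x end nearest the robot. Six white cups, 60 mm tall, are fixed on it mouth-up in 2 rows of 3. Along its -y side runs an aluminium rail, 270 long, 40 wide, centre line at tray y = -94 mm, its top 48 mm above the table, with a slot along its top (see slot_start, slot_end).
- slot_start (a point): point on the slot's floor, on its centre line, 15 mm from the slot's closed end nearest the robot (tray x = -64 mm). The slot is straight, 16 mm wide, runs from here along the tray's +x; its flat black floor is 22 mm above the table, 26 mm below the rail's top.
- slot_end (a point): point on the slot's floor, on its centre line, 15 mm from its other closed end (tray x = +64 mm). One hidden notch, a pit right across the slot, 14 mm long in x and 14 mm deep, lies somewhere in the floor, its centre between tray x = -38 and +38 mm; its place differs every time and is not reported.
- mini1: grey painted miniature figure standing upright in the middle (within 2 mm) of fixed tray cup 1 at tray x, y = -90, -22 mm (absent in some starts: that cup is then empty). Origin at its foot, on the cup's axis, 13 mm above the table and 55 mm below the cup's rim (rim 68 mm above the table). 92 mm tall: 37 mm stands above the rim, all within 15 mm of its axis.
- mini2: grey painted miniature figure standing upright in the middle (within 2 mm) of fixed tray cup 2 at tray x, y = 0, -22 mm (absent in some starts: that cup is then empty). Origin at its foot, on the cup's axis, 13 mm above the table and 55 mm below the cup's rim (rim 68 mm above the table). 92 mm tall: 37 mm stands above the rim, all within 15 mm of its axis.
- mini3: grey painted miniature figure standing upright in the middle (within 2 mm) of fixed tray cup 3 at tray x, y = 90, -22 mm (absent in some starts: that cup is then empty). Origin at its foot, on the cup's axis, 13 mm above the table and 55 mm below the cup's rim (rim 68 mm above the table). 92 mm tall: 37 mm stands above the rim, all within 15 mm of its axis.
- mini4: grey painted miniature figure standing upright in the middle (within 2 mm) of fixed tray cup 4 at tray x, y = -90, 70 mm (absent in some starts: that cup is then empty). Origin at its foot, on the cup's axis, 13 mm above the table and 55 mm below the cup's rim (rim 68 mm above the table). 92 mm tall: 37 mm stands above the rim, all within 15 mm of its axis.
- mini5: grey painted miniature figure standing upright in the middle (within 2 mm) of fixed tray cup 5 at tray x, y = 0, 70 mm (absent in some starts: that cup is then empty). Origin at its foot, on the cup's axis, 13 mm above the table and 55 mm below the cup's rim (rim 68 mm above the table). 92 mm tall: 37 mm stands above the rim, all within 15 mm of its axis.
- mini6: grey painted miniature figure standing upright in the middle (within 2 mm) of fixed tray cup 6 at tray x, y = 90, 70 mm (absent in some starts: that cup is then empty). Origin at its foot, on the cup's axis, 13 mm above the table and 55 mm below the cup's rim (rim 68 mm above the table). 92 mm tall: 37 mm stands above the rim, all within 15 mm of its axis.
- cover1: loose white plastic cup of the same shape as those on the tray, standing mouth-down: 60 mm tall, rim at the bottom with outer radius 33 mm (rim 5 mm wide, for the lowest 10 mm, tapering by 18 mm), then straight with radius 27 mm up to its flat top. Origin at the centre of its mouth (its underside), z up through its closed end. About 60 g.
- cover2: loose white plastic cup of the same shape as those on the tray, standing mouth-down: 60 mm tall, rim at the bottom with outer radius 33 mm (rim 5 mm wide, for the lowest 10 mm, tapering by 18 mm), then straight with radius 27 mm up to its flat top. Origin at the centre of its mouth (its underside), z up through its closed end. About 60 g.
- cover3: loose white plastic cup of the same shape as those on the tray, standing mouth-down: 60 mm tall, rim at the bottom with outer radius 33 mm (rim 5 mm wide, for the lowest 10 mm, tapering by 18 mm), then straight with radius 27 mm up to its flat top. Origin at the centre of its mouth (its underside), z up through its closed end. About 60 g.
- cover4: loose white plastic cup of the same shape as those on the tray, standing mouth-down: 60 mm tall, rim at the bottom with outer radius 33 mm (rim 5 mm wide, for the lowest 10 mm, tapering by 18 mm), then straight with radius 27 mm up to its flat top. Origin at the centre of its mouth (its underside), z up through its closed end. About 60 g.
- cover5: loose white plastic cup of the same shape as those on the tray, standing mouth-down: 60 mm tall, rim at the bottom with outer radius 33 mm (rim 5 mm wide, for the lowest 10 mm, tapering by 18 mm), then straight with radius 27 mm up to its flat top. Origin at the centre of its mouth (its underside), z up through its closed end. About 60 g.
- stand: wooden block 60 x 60 x 46 mm, fixed, with a 15 mm square hole 40 mm deep in the middle of its top, in which the key stands. Origin at its underside's centre; its height z is up.
- key: lock key, 107 mm tall, upright in the stand: a round steel shaft 9 mm thick with a rounded tip, 0 to 62 mm up; on it, 40.5 to 44.5 mm up, a flat collar 32 mm in diameter that rests on the rail's top once the tip is in the notch; above, a dark wooden handle block 28 (its x) by 16 mm (its y), 62 to 107 mm up. Origin at the tip, z up towards the handle. About 80 g.
- dropper1: paint dropper bottle, 33 mm in diameter, 85 mm tall, a bystander; origin at its underside
- dropper2: paint dropper bottle, 33 mm in diameter, 85 mm tall, a bystander; origin at its underside
- paintpot: small paint jar, 44 mm in diameter, 50 mm tall, a bystander; origin at its underside
Not all that is in view belongs to the job. Leave any yellow look-alike of the cover2 alone.

How it is judged (in metres and radians):
On the way, in this order (a step that is already met when the one before it is completed fails the run):
1. every miniature is covered by a cup standing rim on rim over it (((horizontal distance between cover1 and mini1 below 0.008 m and z of cover1 in the frame of mini1 between 0.051 and 0.059 m and angle between cover1's own z axis and vertical below 0.08 rad) or (horizontal distance between cover2 and mini1 below 0.008 m and z of cover2 in the frame of mini1 between 0.051 and 0.059 m and angle between cover2's own z axis and vertical below 0.08 rad) or (horizontal distance between cover3 and mini1 below 0.008 m and z of cover3 in the frame of mini1 between 0.051 and 0.059 m and angle between cover3's own z axis and vertical below 0.08 rad) or (horizontal distance between cover4 and mini1 below 0.008 m and z of cover4 in the frame of mini1 between 0.051 and 0.059 m and angle between cover4's own z axis and vertical below 0.08 rad) or (horizontal distance between cover5 and mini1 below 0.008 m and z of cover5 in the frame of mini1 between 0.051 and 0.059 m and angle between cover5's own z axis and vertical below 0.08 rad)) and ((horizontal distance between cover1 and mini2 below 0.008 m and z of cover1 in the frame of mini2 between 0.051 and 0.059 m and angle between cover1's own z axis and vertical below 0.08 rad) or (horizontal distance between cover2 and mini2 below 0.008 m and z of cover2 in the frame of mini2 between 0.051 and 0.059 m and angle between cover2's own z axis and vertical below 0.08 rad) or (horizontal distance between cover3 and mini2 below 0.008 m and z of cover3 in the frame of mini2 between 0.051 and 0.059 m and angle between cover3's own z axis and vertical below 0.08 rad) or (horizontal distance between cover4 and mini2 below 0.008 m and z of cover4 in the frame of mini2 between 0.051 and 0.059 m and angle between cover4's own z axis and vertical below 0.08 rad) or (horizontal distance between cover5 and mini2 below 0.008 m and z of cover5 in the frame of mini2 between 0.051 and 0.059 m and angle between cover5's own z axis and vertical below 0.08 rad)) and ((horizontal distance between cover1 and mini3 below 0.008 m and z of cover1 in the frame of mini3 between 0.051 and 0.059 m and angle between cover1's own z axis and vertical below 0.08 rad) or (horizontal distance between cover2 and mini3 below 0.008 m and z of cover2 in the frame of mini3 between 0.051 and 0.059 m and angle between cover2's own z axis and vertical below 0.08 rad) or (horizontal distance between cover3 and mini3 below 0.008 m and z of cover3 in the frame of mini3 between 0.051 and 0.059 m and angle between cover3's own z axis and vertical below 0.08 rad) or (horizontal distance between cover4 and mini3 below 0.008 m and z of cover4 in the frame of mini3 between 0.051 and 0.059 m and angle between cover4's own z axis and vertical below 0.08 rad) or (horizontal distance between cover5 and mini3 below 0.008 m and z of cover5 in the frame of mini3 between 0.051 and 0.059 m and angle between cover5's own z axis and vertical below 0.08 rad)) and ((horizontal distance between cover1 and mini4 below 0.008 m and z of cover1 in the frame of mini4 between 0.051 and 0.059 m and angle between cover1's own z axis and vertical below 0.08 rad) or (horizontal distance between cover2 and mini4 below 0.008 m and z of cover2 in the frame of mini4 between 0.051 and 0.059 m and angle between cover2's own z axis and vertical below 0.08 rad) or (horizontal distance between cover3 and mini4 below 0.008 m and z of cover3 in the frame of mini4 between 0.051 and 0.059 m and angle between cover3's own z axis and vertical below 0.08 rad) or (horizontal distance between cover4 and mini4 below 0.008 m and z of cover4 in the frame of mini4 between 0.051 and 0.059 m and angle between cover4's own z axis and vertical below 0.08 rad) or (horizontal distance between cover5 and mini4 below 0.008 m and z of cover5 in the frame of mini4 between 0.051 and 0.059 m and angle between cover5's own z axis and vertical below 0.08 rad)) and ((horizontal distance between cover1 and mini5 below 0.008 m and z of cover1 in the frame of mini5 between 0.051 and 0.059 m and angle between cover1's own z axis and vertical below 0.08 rad) or (horizontal distance between cover2 and mini5 below 0.008 m and z of cover2 in the frame of mini5 between 0.051 and 0.059 m and angle between cover2's own z axis and vertical below 0.08 rad) or (horizontal distance between cover3 and mini5 below 0.008 m and z of cover3 in the frame of mini5 between 0.051 and 0.059 m and angle between cover3's own z axis and vertical below 0.08 rad) or (horizontal distance between cover4 and mini5 below 0.008 m and z of cover4 in the frame of mini5 between 0.051 and 0.059 m and angle between cover4's own z axis and vertical below 0.08 rad) or (horizontal distance between cover5 and mini5 below 0.008 m and z of cover5 in the frame of mini5 between 0.051 and 0.059 m and angle between cover5's own z axis and vertical below 0.08 rad)) and ((horizontal distance between cover1 and mini6 below 0.008 m and z of cover1 in the frame of mini6 between 0.051 and 0.059 m and angle between cover1's own z axis and vertical below 0.08 rad) or (horizontal distance between cover2 and mini6 below 0.008 m and z of cover2 in the frame of mini6 between 0.051 and 0.059 m and angle between cover2's own z axis and vertical below 0.08 rad) or (horizontal distance between cover3 and mini6 below 0.008 m and z of cover3 in the frame of mini6 between 0.051 and 0.059 m and angle between cover3's own z axis and vertical below 0.08 rad) or (horizontal distance between cover4 and mini6 below 0.008 m and z of cover4 in the frame of mini6 between 0.051 and 0.059 m and angle between cover4's own z axis and vertical below 0.08 rad) or (horizontal distance between cover5 and mini6 below 0.008 m and z of cover5 in the frame of mini6 between 0.051 and 0.059 m and angle between cover5's own z axis and vertical below 0.08 rad))), for 0.2 s.
2. the key's tip is on the floor of the slot, at the end nearest the robot (tray x below -52 mm) (y of key in the frame of tray between -0.104 and -0.084 m and x of key in the frame of tray between -0.08 and -0.052 m and z of key in the frame of tray between 0.015 and 0.0275 m and angle between key's own z axis and vertical below 0.2 rad), for 0.1 s.
3. the key has dropped into the hidden notch (y of key in the frame of tray between -0.104 and -0.084 m and z of key in the frame of tray between 0.004 and 0.013 m and x of key in the frame of tray between -0.05 and 0.05 m and angle between key's own z axis and vertical below 0.2 rad), for 0.2 s.
At the end, for the whole second after the job is handed in: Over every miniature stands a cup mouth-down, centred on the miniature within 8 mm, level within 0.08 rad and resting on its rim within 4 mm; the key stands in the notch, its tip at least 9 mm below the slot's floor, leaning less than 0.2 rad; all is released and at rest (all of step 1 and all of step 3 and linear speed of each of cover1, cover2, cover3, cover4, cover5, key below 0.02 m/s); the robot touches nothing.
It fails at once if the key's tip is more than 10 mm above the slot's floor while inside the slot away from the end nearest the robot (it must slide along the floor, not be poked in from above or lifted) (y of key in the frame of tray between -0.102 and -0.086 m and x of key in the frame of tray between -0.042 and 0.08 m and z of key in the frame of tray between 0.032 and 0.045 m).
It fails at once if a paint bottle or jar is knocked over or pushed more than 30 mm (distance of any of dropper1, dropper2, paintpot from where it was at the start of the episode above 0.03 m or angle between any of dropper1, dropper2, paintpot's own z axis and vertical above 0.5 rad).
Of mini1, mini2, mini3, mini4, mini5, mini6 only 3 to 5 are there at a start; the rules pass over those that are not, and their reading is None.
At some moment in a run one of cover1, cover2, cover3, cover4, cover5 may be knocked a few centimetres aside while the robot is not near it.
It also fails if it takes over 210 s, if anything falls off the work surface, if the arm or the gripper's body presses on something with over 40 N, if the wrist force passes 120 N, or if a joint passes its speed limit or range.

## Working session

There is one attempt and no reset: what is moved stays moved. The work goes in short steps, each a Python script; the robot and the scene stay as the last script left them, time stands still between calls to the robot, and variables do not carry over. Pictures are saved under pics/ and viewed, at most 14 in all, crops included, and the job is handed in when it is done.

```bash
ls; mkdir -p pics; python3 - <<'E'
from rig import bot
import cv2,numpy as np
for n in("top","side"):
    c=bot.read_camera(n)
    cv2.imwrite(f"pics/{n}0.png",c["image"]); np.save(f"pics/{n}0d.npy",c["depth"])
    print(n,{k:v for k,v in c.items() if k not in("image","depth")})
s=bot.read_state();print(s["tool_rot"],s["clock"],bot.tip_reach)
E
```

```text
pics
top {'fovy': 50.77034871822599, 'cx': 323.9907940192004, 'cy': 238.57824053332357, 'k1': -0.10007643726795672, 'eye': array([ 481.41397267,  -24.19904589, 1111.24816659]), 'attitude': array([-0.03154508,  0.70855938, -0.7043544 ,  0.02886858])}
side {'fovy': 46.45433118721793, 'cx': 324.7528696532453, 'cy': 235.84094528466503, 'k1': -0.08726959469754833, 'eye': array([ 222.002687  , -777.50972345,  781.54928517]), 'attitude': array([-0.40113889,  0.89257583, -0.18538008,  0.08961136])}
[-1.15901902e-04  1.39921083e-01  9.90162512e-01 -5.25774723e-04] 0.1 19.0
```

View pics/top0.png

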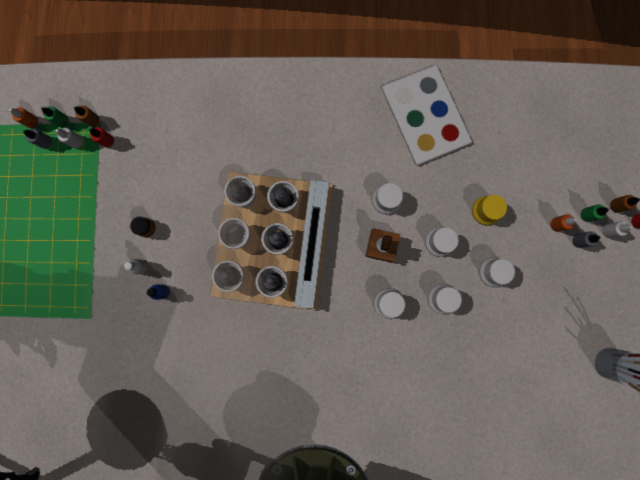

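View pics/side0.png

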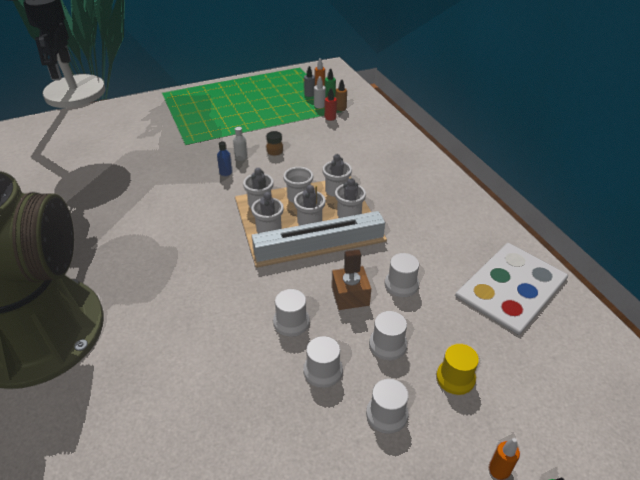

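Top view: the white mouth-down cups are at (388,198), (443,241), (498,272), (447,299) and (390,304), and the yellow look-alike at (490,209) is left alone. The stand and key are at (383,245). The tray cups are at (272,281), (277,239), (283,195) next to the rail and (228,276), (234,233), (239,190) in the far row. In the side view, cup 5 at (298,178) looks empty and the other five hold minis. I'll measure all of these next.

```bash
cat > h.py <<'E'
from rig import bot
import cv2,numpy as np
from scipy.spatial.transform import Rotation as R
def cam(n):
    s=bot.read_state() if n=="wrist" else None
    c=bot.read_camera(n)
    if s is None: c["R"]=R.from_quat(np.roll(c["attitude"],-1)).as_matrix(); c["t"]=np.array(c["eye"])
    else:
        Rt=R.from_quat(np.roll(s["tool_rot"],-1)).as_matrix();M=np.array(c["mount"])
        c["R"]=Rt@M[:3,:3]; c["t"]=Rt@M[:3,3]+s["ee_pos"]
    f=240/np.tan(np.radians(c["fovy"]/2)); c["K"]=np.array([[f,0,c["cx"]],[0,f,c["cy"]],[0,0,1]])
    return c
def rays(c,px):
    p=cv2.undistortPoints(np.float64(px).reshape(-1,1,2),c["K"],np.array([c["k1"],0,0,0]))[:,0]
    return np.c_[p,np.ones(len(p))]@c["R"].T
def onplane(c,px,z):
    d=rays(c,px); return c["t"]+d*((z-c["t"][2])/d[:,2])[:,None]
def cloud(c):
    v,u=np.mgrid[:480,:640]
    P=c["t"]+rays(c,np.c_[u.ravel(),v.ravel()])*c["depth"].reshape(-1,1)
    P[c["depth"].ravel()==0]=np.nan
    return P.reshape(480,640,3)
def covers(c,P,zr=(52,68)):
    """tops of white mouth-down cups: contour centre cast on z"""
    hsv=cv2.cvtColor(c["image"],cv2.COLOR_BGR2HSV)
    m=((P[...,2]>zr[0])&(P[...,2]<zr[1])&(hsv[...,1]<60)&(hsv[...,2]>110)).astype(np.uint8)
    m=cv2.morphologyEx(m,cv2.MORPH_OPEN,np.ones((3,3)))
    out=[]
    for k in cv2.findContours(m,cv2.RETR_EXTERNAL,cv2.CHAIN_APPROX_NONE)[0]:
        if cv2.contourArea(k)<250: continue
        (e,ax,_)=cv2.fitEllipse(k)
        out.append((*onplane(c,[e],(zr[0]+zr[1])/2)[0,:2],e[0],e[1],*ax))
    return np.array(out)
E
python3 - <<'E'
from h import *
np.set_printoptions(precision=1,suppress=True)
T=np.array([[-90,-22],[0,-22],[90,-22],[-90,70],[0,70],[90,70]])
seeds={"top":[(272,281),(277,239),(283,195),(228,276),(234,233),(239,190)]}
for n in("top","side"):
    c=cam(n);P=cloud(c);Z=P[...,2]
    print(n,"table z",np.nanmedian(Z[300:320,200:350] if n=="top" else Z[350:380,200:260]))
    print("white tops\n",covers(c,P))
    if n=="top":
        ctr=[]
        for s in seeds[n]:
            v,u=np.mgrid[:480,:640]; near=np.hypot(u-s[0],v-s[1])<24
            m=(near&(Z>60)&(Z<76)).astype(np.uint8)
            k=max(cv2.findContours(m,cv2.RETR_EXTERNAL,cv2.CHAIN_APPROX_NONE)[0],key=cv2.contourArea)
            e,ax,_=cv2.fitEllipse(cv2.convexHull(k)); ctr.append(onplane(c,[e],68)[0,:2])
        ctr=np.array(ctr);M=(ctr-ctr.mean(0));A=T-T.mean(0)
        th=np.arctan2((A[:,0]*M[:,1]-A[:,1]*M[:,0]).sum(),(A*M).sum())
        Rm=np.array([[np.cos(th),-np.sin(th)],[np.sin(th),np.cos(th)]]);o=ctr.mean(0)-Rm@T.mean(0)
        print("tray",o,th,"res\n",ctr-(o+T@Rm.T)); np.save("tray.npy",[*o,th])
    W=o+T@Rm.T
    for i,w in enumerate(W):
        q=np.hypot(P[...,0]-w[0],P[...,1]-w[1])<17
        z=Z[q];print(i+1,w,"maxz",np.nanpercentile(z,98) if q.any() else None, "n>80:",(z>80).sum())
    hsv=cv2.cvtColor(c["image"],cv2.COLOR_BGR2HSV)
    ks=onplane(c,[(385,243)] if n=="top" else [(352,262)],113)[0]
    q=(Z>95)&(Z<122)&(np.hypot(P[...,0]-ks[0],P[...,1]-ks[1])<50)
    if n=="top":
        k=np.argwhere(q)[:,::-1]; w=onplane(c,k,113)[:,:2]
        print("key",len(k),cv2.minAreaRect(w.astype(np.float32)))
    q2=(Z>40)&(Z<52)&(np.hypot(P[...,0]-ks[0],P[...,1]-ks[1])<60)&(hsv[...,1]>70)
    k=np.argwhere(q2)[:,::-1]; w=onplane(c,k,46)[:,:2]
    print("stand",len(k),cv2.minAreaRect(w.astype(np.float32)))
    if n=="side":
        cv2.imwrite("pics/crop1.png",cv2.resize(c["image"][140:270,210:410],None,fx=4,fy=4,interpolation=cv2.INTER_CUBIC))
    else: cv2.imwrite("pics/crop2.png",cv2.resize(c["image"][170:330,350:530],None,fx=3.5,fy=3.5,interpolation=cv2.INTER_CUBIC))
E
```

```text
top table z -0.7753931672210683
white tops
 [[ 435.8 -160.6  391.6  304.3   24.7   24.9]
 [ 446.4 -278.8  448.2  299.3   24.    24.3]
 [ 504.8 -394.1  502.   271.2   23.6   24.1]
 [ 571.7 -274.2  445.3  239.2   24.    24.4]
 [ 664.7 -157.1  389.4  194.8   23.9   24.6]]
tray [573.4  98.6] -0.11975459539375477 res
 [[ 0.3 -0. ]
 [ 0.  -0.1]
 [-0.3 -0.1]
 [ 0.   0. ]
 [ 0.1  0. ]
 [-0.1  0.2]]
1 [481.4  87.5] maxz 104.05681046805269 n>80: 170
2 [570.8  76.8] maxz 103.86002750703126 n>80: 170
3 [660.1  66. ] maxz 103.80021737502028 n>80: 161
4 [492.4 178.9] maxz 104.15761165728122 n>80: 172
5 [581.8 168.1] maxz 17.088459057038925 n>80: 0
6 [671.1 157.4] maxz 103.34655890241046 n>80: 159
key 121 ((560.5704956054688, -143.4383544921875), (17.114988327026367, 28.519977569580078), 78.43170928955078)
stand 603 ((561.1876220703125, -144.4940948486328), (60.47087860107422, 60.34910202026367), 77.4825439453125)
side table z -0.6673843125121834
white tops
 [[ 504.4 -396.4  389.8  393.9   30.5   35. ]
 [ 445.3 -281.7  322.6  349.6   26.7   33.1]
 [ 570.7 -276.6  390.4  323.    23.9   31.5]
 [ 435.2 -163.8  289.8  300.5   23.1   30.5]
 [ 663.5 -159.7  404.   262.7   19.5   28.5]]
1 [481.4  87.5] maxz 103.46001504027419 n>80: 151
2 [570.8  76.8] maxz 102.89226306573055 n>80: 155
3 [660.1  66. ] maxz 102.7341499434297 n>80: 146
4 [492.4 178.9] maxz 101.88707862347951 n>80: 131
5 [581.8 168.1] maxz None n>80: 0
6 [671.1 157.4] maxz 103.05626931264872 n>80: 131
stand 557 ((559.9838256835938, -149.46539306640625), (64.07056427001953, 61.10839080810547), 76.93370056152344)
```

View pics/crop1.png

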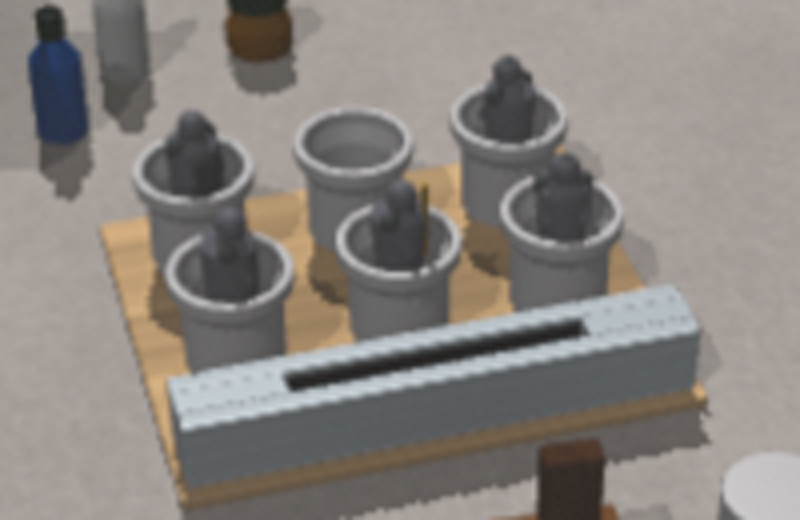

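View pics/crop2.png

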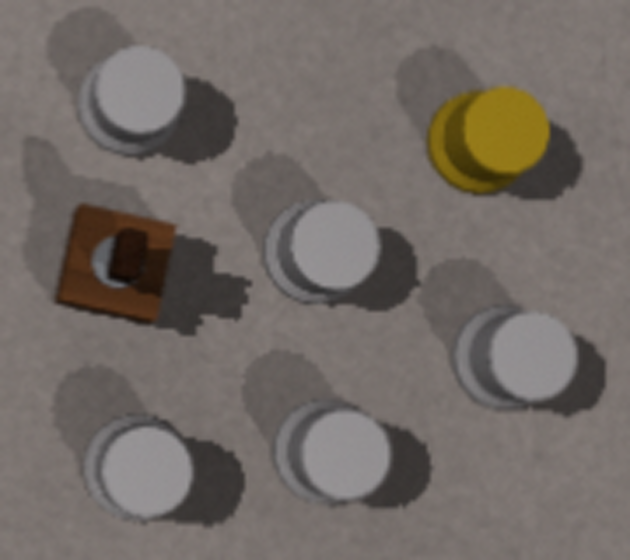

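Crop 1 confirms it: minis are in cups 1, 2, 3, 4 and 6, and cup 5 (crop pixel 353,150) is empty. That matches the depth readings. Crop 2 shows five white covers, the yellow look-alike at (490,135) and the key's handle at (128,255). The top and side cameras differ by about 2.5 mm in y, so I'll split the difference. First cover goes to cup 6.

```bash
cat >> h.py <<'E'
BIAS=np.array([-0.6,-1.3])
T=np.array([[-90,-22],[0,-22],[90,-22],[-90,70],[0,70],[90,70]])
def tray2w(p):
    x,y,th=np.load("tray.npy"); c,s=np.cos(th),np.sin(th)
    return np.array([x,y])+BIAS+np.array([[c,-s],[s,c]])@np.asarray(p,float)
def quat(psi): return np.array([0,np.cos(psi/2),np.sin(psi/2),0])
HI=225
def over(xy,psi,z=HI):
    best=[]
    for q in (quat(psi),quat(psi+np.pi)):
        j=bot.ik([*xy,z],q)
        if j is not None: best.append((abs(j[5]),q))
    q=min(best,key=lambda b:b[0])[1]
    bot.move_to([*xy,z],q); return q
def loose():
    c=cam("top");C=covers(c,cloud(c))
    C=C[(C[:,1]<-90)&(abs(C[:,4]-24)<3)&(abs(C[:,5]-24)<3)] if len(C) else C
    return C[:,:2]+BIAS
def placed():
    c=cam("top");C=covers(c,cloud(c),(120,136)); return C[:,:2]+BIAS if len(C) else C
def cover_job(pick,cup,corr=(0,0)):
    th=np.load("tray.npy")[2]; p=pick
    bot.move_gripper(76,25); over(p,th)
    bot.servo_line([*p,42],speed=150); bot.move_gripper(40,25)
    w=bot.read_state()["grip_width"]
    bot.servo_line([*p,HI],speed=200)
    g=tray2w(T[cup-1])+corr
    over(g,th); print("held",w,bot.read_state()["grip_width"])
    bot.servo_line([*g,126],speed=120)
    hit=bot.servo_line([*g,105],speed=25,until_force=4)
    print("contact",hit,bot.read_state()["ee_pos"],bot.read_state()["ft_force"])
    bot.move_gripper(66); bot.servo_line([*g,HI],speed=200)
E
python3 - <<'E'
from h import *
np.set_printoptions(precision=1,suppress=True)
L=loose();print(L)
p=L[np.argmin(np.hypot(*(L-[571,-275]).T))]
cover_job(p,6)
x=tray2w([-60,150]); 
over(x,np.load("tray.npy")[2])
print("placed",placed(),"goal",tray2w(T[5]),bot.read_state()["clock"]);print(loose())
cv2.imwrite("pics/a1.png",cam("top")["image"])
E
```

```text
[[ 434.8 -161.9]
 [ 445.5 -280.3]
 [ 504.6 -395.2]
 [ 570.9 -275.7]
 [ 663.9 -158.5]]
held 54.59115747988314 54.470923158010386
contact True [670.6 156.  110.9] [-1.3 -0.6  4.3]
placed [[670.3 154.2]] goal [670.5 156.1] 11.9083
[[ 435.5 -161.4]
 [ 445.8 -279.6]
 [ 504.5 -395. ]
 [ 663.8 -158.6]]
```

View pics/a1.png

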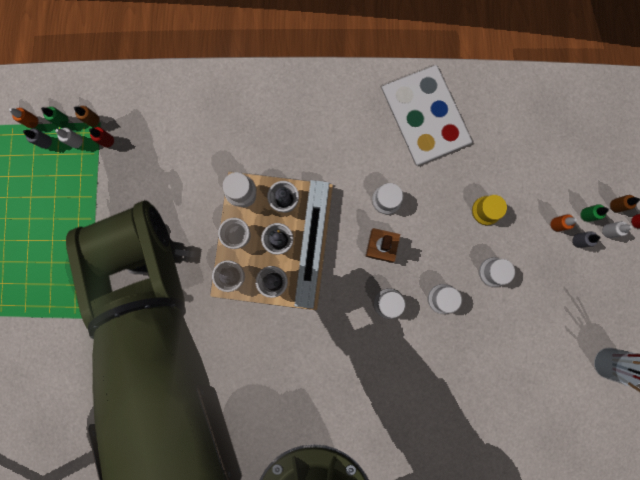

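Picture a1 shows the cover at (236,187) seated over cup 6, with everything else undisturbed. It sits 1.9 mm low in y, so I'll correct for that. Next I'll place the remaining four, measuring again before each pick.

```bash
python3 - <<'E'
from h import *
np.set_printoptions(precision=1,suppress=True)
th=np.load("tray.npy")[2]
for cup in (3,2,4,1):
    L=loose(); print("loose",len(L)); p=L[np.argmax(L[:,0])]+[0,1.0]
    cover_job(p,cup,(0.2,1.6))
    over(tray2w([-60,150]),th)
    Q=placed(); g=tray2w(T[cup-1])
    i=np.argmin(np.hypot(*(Q-g).T)); print(cup,p,"placed err",Q[i]-g,len(Q),bot.read_state()["clock"])
    L2=loose()
    if len(Q)!={3:2,2:3,4:4,1:5}[cup] or np.hypot(*(Q[i]-g))>4: print("check!");break
print(Q,[tray2w(t) for t in T])
c=cam("side");cv2.imwrite("pics/a2.png",c["image"][100:420,150:550])
E
```

```text
loose 4
held 53.80145226947969 53.96889572307834
contact True [659.8  66.3 110.9] [-0.7 -0.3  4.8]
3 [ 663.8 -157.5] placed err [-0.7 -0.2] 2 23.1417
loose 3
held 53.385779728669185 53.414689424061706
contact True [570.4  77.1 110.7] [1.1 0.3 4. ]
2 [ 504.4 -394. ] placed err [-0.5 -0.3] 3 34.0
loose 2
held 54.69065123189809 54.19270067396029
contact True [492.  179.2 110.7] [-0.1 -0.5  4. ]
4 [ 445.6 -279. ] placed err [-10.9   2.6] 4 44.075
check!
[[480.9 180.2]
 [569.9  74.6]
 [658.8  64.6]
 [670.5 154.3]] [array([480.8,  86.2]), array([570.2,  75.5]), array([659.5,  64.7]), array([491.8, 177.6]), array([581.2, 166.8]), array([670.5, 156.1])]
```

View pics/a2.png

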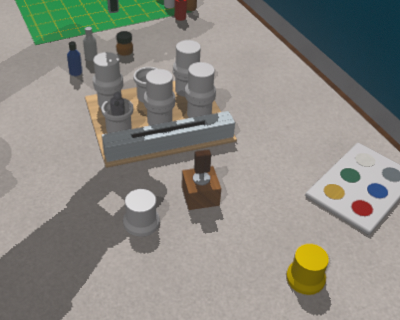

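Picture a2 shows covers on cups 6, 3, 2 and 4, with one loose cover at (140,210). Cup 4's reading (cover at 107,75) may be off because the parked arm blocks the view. I'll move the arm and measure again.

```bash
python3 - <<'E'
from h import *
np.set_printoptions(precision=1,suppress=True)
over([350,-330],0)
Q=placed();print(Q,tray2w(T[3])); print(loose())
c=cam("side");C=covers(c,cloud(c),(120,136));print("side",C)
t=cam("top")["image"]
cv2.imwrite("pics/a3.png",cv2.resize(t[160:330,200:430],None,fx=3,fy=3))
E
```

```text
[[491.6 177.7]
 [569.1  75.1]
 [658.7  64.7]
 [670.6 154.3]] [491.8 177.6]
[[ 435.3 -162. ]]
side [[657.1  61.2 350.7 170.1  16.8  26. ]
 [667.6 148.  337.6 147.8  14.2  24.5]]
```

View pics/a3.png

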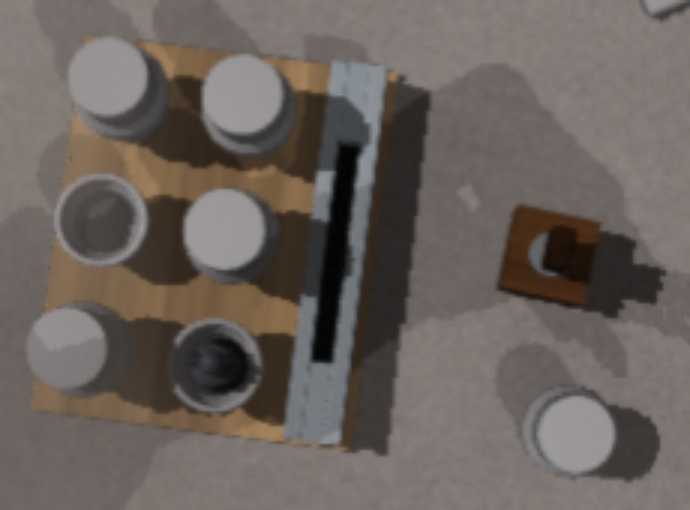

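Picture a3 shows cup 4's cover at (70,350) in place, so the bad reading came from the arm blocking the view. I'll place the last cover on cup 1, then grasp the key.

```bash
python3 - <<'E'
from h import *
np.set_printoptions(precision=1,suppress=True)
L=loose(); cover_job(L[0]+[0,1.0],1,(0.6,1.8))
over([350,-330],0)
Q=placed();print(len(Q));
for i in(1,2,3,4,6):
    g=tray2w(T[i-1]);print(i,Q[np.argmin(np.hypot(*(Q-g).T))]-g)
c=cam("top");P=cloud(c);Z=P[...,2]
near=np.hypot(P[...,0]-561,P[...,1]+144)<50
w=onplane(c,np.argwhere((Z>106)&(Z<122)&near)[:,::-1],113)[:,:2];r=cv2.minAreaRect(w.astype(np.float32));print("key",r)
print(bot.read_state()["clock"])
k=np.array([560.8,-143.8])+[0.1,0.5]
bot.move_gripper(50,60); q=over(k,-0.21)
c=cam("wrist");cv2.imwrite("pics/w1.png",c["image"])
bot.servo_line([*k,91],speed=100); bot.move_gripper(5,60)
s=bot.read_state();print(s["grip_width"],s["ft_force"],s["clock"])
bot.servo_line([*k,HI],speed=100)
c=cam("side");cv2.imwrite("pics/a4.png",c["image"][130:370,200:520])
E
```

```text
held 53.41106463300546 52.61969688576089
contact True [481.5  88.  110.4] [2.4 1.3 3.5]
5
1 [-0.2  0.6]
2 [-0.5 -0.1]
3 [-0.7  0.1]
4 [-0.6  0.4]
6 [ 0.5 -1.7]
key ((560.806396484375, -144.28433227539062), (15.877781867980957, 27.548851013183594), 76.24784851074219)
57.1583
14.675719381462981 [ 0.4 -0.1  0.9] 60.5
```

View pics/a4.png

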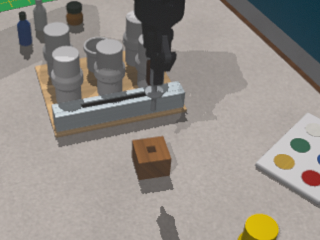

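Picture a4 shows the stand empty (hole at 151,150), the key held in the gripper (about 153,90), and all five covers in place. Next I'll lower the key into the slot's near end and slide it.

```bash
cat > slide.py <<'E'
from h import *
np.set_printoptions(precision=1,suppress=True)
W=lambda x,dy=0: tray2w([x,-94+dy])+[0.7,1.8]
E
python3 - <<'E'
from slide import *
s=bot.read_state();q=s["tool_rot"];g=W(-64)
bot.servo_line([*g,HI],speed=150)
bot.servo_line([*g,142],speed=100)
c=cam("side");cv2.imwrite("pics/a5.png",cv2.resize(c["image"][180:280,230:400],None,fx=4,fy=4))
hit=bot.servo_line([*g,103],speed=25,until_force=3)
s=bot.read_state();print(hit,g,s["ee_pos"],s["ft_force"],s["grip_width"],s["clock"])
E
```

```text
True [498.7  13.5] [498.8  13.4 106.9] [0.1 0.4 5. ] 15.497236928139104 65.6083
```

View pics/a5.png

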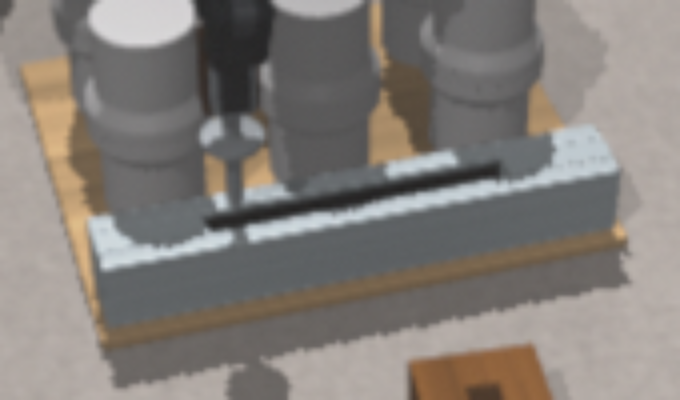

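Picture a5 shows the key's shaft (235,195) over the slot's near end. Contact came at TCP z = 106.9, which is the floor. Now I'll slide it with light probing.

```bash
python3 - <<'E'
from slide import *
bot.dwell(0.2); zf=bot.read_state()["ee_pos"][2]; z=zf; x=-64
while x<44:
    x+=1.5; g=W(x)
    bot.servo_line([*g,z+0.2],speed=20)
    hit=bot.servo_line([*g,92.5],speed=20,until_force=3)
    s=bot.read_state(); z=s["ee_pos"][2]
    if zf-z>0.8 or round(x*2)%15==0 or np.hypot(*s["ft_force"][:2])>8: print(x,hit,z,s["ft_force"],s["clock"])
    if zf-z>11 or np.hypot(*s["ft_force"][:2])>20: break
s=bot.read_state();print(x,s["ee_pos"],s["ft_force"],s["grip_width"],s["clock"])
E
```

```text
-37.0 True 105.61480878609858 [ 2.3 -0.2  1.1] 74.2083
-35.5 True 101.91806855255399 [ 3.2 -0.7 -3.1] 74.8083
-34.0 True 92.98287223140886 [-0.6  0.3  5.2] 75.525
-34.0 [528.4   9.9  93. ] [-0.6  0.3  5.2] 15.08666360190607 75.525
```

```bash
python3 - <<'E'
from slide import *
bot.dwell(0.3); bot.move_gripper(40); bot.dwell(0.3)
p=bot.read_state()["ee_pos"]; bot.servo_line([p[0],p[1],HI],speed=80)
over([350,-330],0); bot.dwell(0.5)
Q=placed()
for i in(1,2,3,4,6):
    g=tray2w(T[i-1]);print(i,Q[np.argmin(np.hypot(*(Q-g).T))]-g)
c=cam("top");P=cloud(c);q=np.hypot(P[...,0]-528,P[...,1]-10)<25
print("key top z",np.nanpercentile(P[...,2][q],[95,99]),bot.read_state()["clock"])
c=cam("side");cv2.imwrite("pics/a6.png",cv2.resize(c["image"][130:290,210:410],None,fx=4,fy=3.7))
E
```

```text
1 [-0.1  0.2]
2 [-0.4  0.3]
3 [-0.7  0. ]
4 [-0.3  0.3]
6 [ 0.1 -1.7]
key top z [114.3 115.7] 80.3167
```

View pics/a6.png

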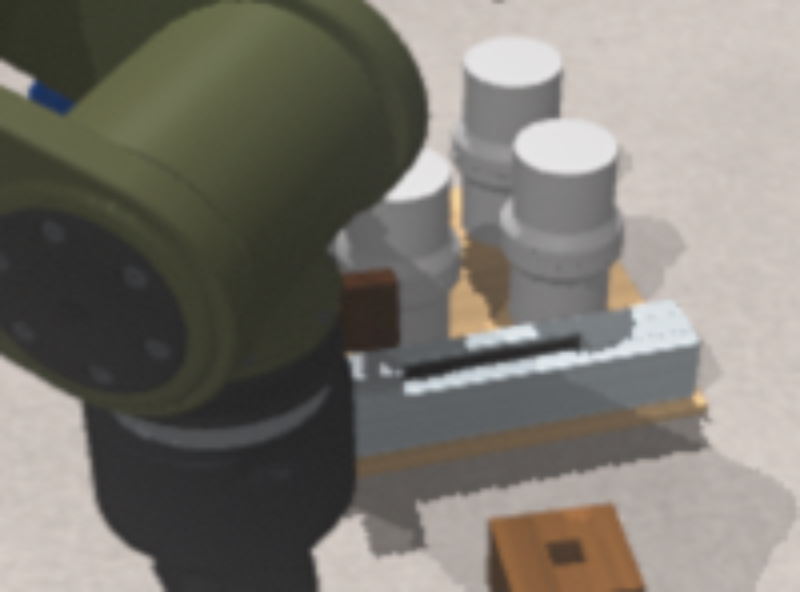

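Picture a6 shows the key upright at (372,310) with its collar on the rail's top. The top camera puts its handle at z ≈ 115, which is right for the notch. All five covers are within 2 mm, so I'm handing the job in.

```bash
python3 -c "
from rig import bot
print(bot.finish_job())"
```

```text
the job is handed in; nothing more can be done
None
```

I handed the job in at about 80 s: all five miniatures (cups 1, 2, 3, 4 and 6) are covered, each cover within 2 mm by the last top-camera check, and the key stands released and upright in the notch at about tray x = -34 mm; the hand-in returned no verdict.

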